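Put a finished vase away in the stay-lidded ware chest

ROBOT

A 6-joint arm with a two-finger parallel gripper is mounted at the origin on the work surface. World frame = base frame: x ahead of the robot, y to its left, z up, the work surface at z = 0. Lengths are in m, angles in rad, forces in N, time in s.
With the tool pointing down it reaches from about 0.25 to 0.775 m from the base axis. Payload 4 kg.
Tool frame: the origin (TCP) lies on the centre line of the jaws, within the pads' length; the fingertips stand 17 mm ahead of it and the grasp point (between the pads) lies 2 mm behind it; x points along the fingers, z is the direction in which the jaws open and shut, and the axes are right-handed (so a half turn about x gives the same grasp; the last joint's range is limited). The gripper opens to 94 mm and grips with 3 to 60 N. Pads are 16 mm wide; open, the fingers measure 119 mm over their backs; the gripper's body (75 mm by 177 mm) begins 78 mm behind the grasp point.
Start: joints at [-1.434, 0.087, 1.371, -0, 1.684, -0.103], TCP at [0.131, -0.534, 0.223] pointing down, gripper open.
Joint ranges: [-3.1, 3.1], [-0.76, 2.03], [0.27, 2.55], [-1.08, 4.22], [0.17, 2.65], [-2.57, 2.57]. Speed limits (rad/s): [2.79, 2.79, 3.14, 3.14, 3.14, 3.14].

INTERFACE

Orientations are given as a unit quaternion [x, y, z, w].
In Python, from bench import reach, line_to, goto_joints, open_gripper, grab, hold, solve_ik, snapshot, camera_model, Unreachable, close_job, read_t, read_joint_pos, read_dq, read_tau, read_ee_pos, read_eef_rot, read_force, read_wrist_torque, read_grip_width gives the robot as it stands. Calls block until the motion is done:
- reach(position, orientation): joint-space move of the TCP to a pose.
- line_to(position, frame=None, max_speed=0.15): straight line of the TCP; frame=None keeps the orientation; max_speed is the mean speed in m/s.
- goto_joints(angles): joint-space move.
- open_gripper() and grab(newtons=None): open the fingers fully, or close them until they stop; newtons is the grip in N (None keeps the last).
- hold(seconds).
- solve_ik(position, orientation): joint angles nearest the present ones, or None.
- snapshot(name): name is "side" or "top" or "wrist"; returns the picture (400x640x3 uint8, blue, green, red); there is no depth.
- camera_model(name): a dict with "fx", "fy", "cx", "cy" (pixels), "k1" (the pictures are not rectified: a ray, as slopes to the right and down, at radius r is drawn at 1 + k1 r^2 times it, then the intrinsics apply), "R" (3x3) and "t" (3): a world point X has camera coordinates R X + t. Camera axes: x right, y down, z forward; pixel columns grow to the right and rows downward; lengths in m; the calibration is good to about 2 mm. A picture is of the moment at which its call begins: read the wrist's pose just before it. camera_model takes no time and is no camera call; for the wrist camera it gives the pose at the moment of the call.
A pose or a line that the arm cannot do raises Unreachable and nothing moves.
- close_job(): hands the job in, once; it reports no verdict.
Readings, each from a call of its own:
- read_t(): time.
- read_joint_pos(): joint angles.
- read_dq(): joint speeds.
- read_tau(): joint torques, N m.
- read_ee_pos(): TCP position.
- read_eef_rot(): TCP orientation.
- read_force(): force on the tool from outside, world axes, zero at the start.
- read_wrist_torque(): the same for the moment, N m.
- read_grip_width(): opening from 0.0 (shut) to 1.0 (fully open).
Only numpy, scipy, OpenCV 4.12 (cv2) and the standard library are available. Lean on these libraries where they do the work, as an engineer would, in place of code of your own. Each camera call takes 0.05 s, during which the arm holds its last target.

TASK

Put the small white vase away in the wooden ware chest: lift the chest's lid by its bar until the folding stay locks and holds the lid open by itself, stand the vase upright on the chest floor beside the bowl already there, then lift the stay's knee out of its lock by its pin, fold it, and let the lid close fully, leaving the vase standing inside. Never force the lid or the stay: the clamp of the stay's foot is only hand-tight and must not be dragged along its slot. Do not knock over the vase or the stored bowl, and leave everything else on the table where it is.

Things in the scene. Friction and masses are not known exactly. Their poses are not given: they have to be found in the camera images.
- chest: Open-topped plywood chest fixed to the table, 190 (x) by 220 (y) by 115 mm high, walls and floor 8 mm. Origin: centre of its underside; x from the bar side to the hinge side, y to its left, z up. A folding steel stay works in a vertical plane outside its right side, at y = -124 mm.
- lid (a joint): Lid angle, rad: 0 closed, grows as it opens. The stay stops it hard between 1.15 and 1.30 rad, at a place that differs each time. Raised to within about 3 mm (at the bar) of that stop, a weak spring throws the stay's knee over centre; let down then, the lid drops about 0.02 rad and stays locked open. Raised less, it sinks shut when let go. Locked, it cannot be pushed down.
- lid_hinge (a point): Middle of the hinge axis, 115 mm above the table, along the chest's y, at its far upper edge. The plywood lid, 194 by 224 by 10 mm, 0.9 kg with fittings, needs about 4 N up at the bar. Its hinge is damped: let go unlocked, it sinks shut by itself in about 3 s without slamming.
- lid_bar (a point): Middle of the round steel bar, 12 mm thick, parallel to the hinge, in front of the lid's free edge on two arms 100 mm apart; gap to the lid edge 34 mm. The point lies on the bar's axis, 232 mm from the hinge axis and 5 mm above it when closed. The bar can turn between gripper fingers: a gripper that keeps pointing down can carry it through the whole swing.
- stay_foot (a point): Lower pivot of the stay, 20 mm below and 147 to 163 mm in front of the hinge axis (clamped at a different spot of a slotted plate each time). The clamp is hand-tight: pressing the lid on past its stop with over 15 N at the bar, or down while locked, drags it off its setting. The lower link, 85 mm between pivots, turns about it in the vertical plane along the chest's x.
- stay_top (a point): Upper pivot of the stay on the lid's right edge, 110 mm from the hinge axis. The upper link, 85 mm between pivots, joins it to the knee. Locked, the knee stands some 13 mm past the straight line from foot to upper pivot, on the side up and away from the hinge.
- stay_pin (a point): On the axis of the knee pin, a steel peg 14 mm thick that sticks out of the knee along the chest's -y; 30 mm outside the plane of the stay, 20 mm from the free end. It moves on a circle of radius 85 mm round the foot. To fold, move it along that circle towards the hinge and down (2 to 4 N): the lid rises a little, then gives; after some 35 mm its weight takes over and it sinks with the pin.
- vase: Small white unglazed vase standing on the table left of the chest: a straight round body 40 mm across up to 56 mm, then a narrow neck (22 mm) and a flared rim (28 mm) at 86 mm; 0.13 kg or so. The only bottle-like loose piece. Origin: centre of its underside, z up.
- stored_bowl: White bowl, 66 mm across and 34 mm high, loose in the chest's far left corner. Origin: centre of its underside.
- cup: White cup on the table, 64 mm across and 70 mm high. Leave it alone.
- cloud_a: Flat ceramic cloud shape, about 75 by 40 by 7 mm. Leave it alone.
- cloud_b: Flat ceramic cloud shape, about 85 by 46 by 7 mm. Leave it alone.
- cloud_c: Flat ceramic cloud shape, about 75 by 40 by 7 mm. Leave it alone.
- slip_jar: Closed grey jar, 60 mm across and 85 mm high. Leave it alone.
- brush: Brush, 170 mm long, lying on the table. Leave it alone.
Mind the look-alikes: they are no part of the job. Leave any blue, green or purple look-alike of the vase alone.

How it is judged:
On the way, in this order (a step that is already met when the one before it is completed fails the run):
1. the lid stands open, locked on its stay, untouched and still (value of joint lid above 1.05 rad and velocity of joint lid between -0.04 and 0.04 rad/s and contact force between each of the arm, the fingers and chest below 0.2 N), for 0.4 s.
2. the vase stands upright on the chest floor, let go, while the lid is still locked open (value of joint lid above 1.05 rad and x of vase in the frame of chest between -0.075 and 0.075 m and y of vase in the frame of chest between -0.09 and 0.09 m and z of vase in the frame of chest between 0.002 and 0.014 m and angle between vase's own z axis and vertical below 0.15 rad and contact force between each of the arm, the fingers and vase below 0.2 N), for 0.2 s.
At the end, for the whole second after the job is handed in: The lid is shut (within 0.04 rad of closed), the vase stands upright (within 0.15 rad) at rest on the chest floor, its axis at least 20 mm from the outer faces of the walls, and the stored bowl is upright (value of joint lid below 0.04 rad and x of vase in the frame of chest between -0.075 and 0.075 m and y of vase in the frame of chest between -0.09 and 0.09 m and z of vase in the frame of chest between 0.002 and 0.014 m and angle between vase's own z axis and vertical below 0.15 rad and linear speed of vase below 0.02 m/s and angle between stored_bowl's own z axis and vertical below 0.2 rad); the robot touches nothing.
It fails at once if the lid or stay is forced: the stay's clamped foot is dragged more than 4 mm off its setting (distance of stay_foot from where it was at the start of the episode above 0.004 m).
It fails at once if the vase is tipped over (angle between vase's own z axis and vertical above 0.6 rad).
It fails at once if the stored bowl is tipped over (angle between stored_bowl's own z axis and vertical above 0.6 rad).
It fails at once if something else on the table is moved by more than 30 mm (distance of any of cup, cloud_a, cloud_b, cloud_c, slip_jar, brush from where it was at the start of the episode above 0.03 m).
It also fails if it takes over 72 s, if anything falls off the work surface, if the arm or the gripper's body presses on something with over 40 N, if the wrist force passes 120 N, or if a joint passes its speed limit or range.

## Working session

There is one attempt and no reset: what is moved stays moved. The work goes in short steps, each a Python script; the robot and the scene stay as the last script left them, time stands still between calls to the robot, and variables do not carry over. Pictures are saved under pics/ and viewed, and the job is handed in when it is done.

```bash
ls; mkdir -p pics; python3 - <<'E'
from bench import *
import cv2
for n in ("side","top","wrist"):
    cv2.imwrite(f"pics/{n}0.png",snapshot(n)); m=camera_model(n); print(n,m)
print(read_t(),read_ee_pos(),read_eef_rot(),read_grip_width())
E
```

```text
pics
side {'fx': 380.8246845254254, 'fy': 380.8246845254254, 'cx': 321.5968450807932, 'cy': 205.8506916419353, 'k1': -0.03127734375056105, 'R': array([[-0.84220028, -0.53890593,  0.01670569],
       [-0.37053807,  0.55601179, -0.74401104],
       [ 0.3916634 , -0.6327964 , -0.66795845]]), 't': array([0.4272574 , 0.27287976, 0.98356902])}
top {'fx': 372.1452527201697, 'fy': 372.1452527201697, 'cx': 315.16847002578066, 'cy': 200.81449406898116, 'k1': 0.013308343380682172, 'R': array([[ 0.02378906, -0.99966872, -0.0098248 ],
       [-0.99410392, -0.0226144 , -0.10604705],
       [ 0.10578974,  0.01228964, -0.99431257]]), 't': array([-0.00854509,  0.49776982,  1.22127347])}
wrist {'fx': 291.4039745029055, 'fy': 291.4039745029055, 'cx': 324.8301543643093, 'cy': 199.74910029644653, 'k1': -0.0045380797313540906, 'R': array([[ 0.23665625, -0.97159162, -0.00188382],
       [-0.93629541, -0.22857596,  0.26665322],
       [-0.25950863, -0.06134134, -0.9637907 ]]), 't': array([-0.54962927, -0.02718943,  0.39271515])}
0.15 [ 0.13056877 -0.53388096  0.22157612] [ 0.43702255  0.55664791 -0.43619058  0.55578069] 0.9993121006724005
```

View pics/side0.png

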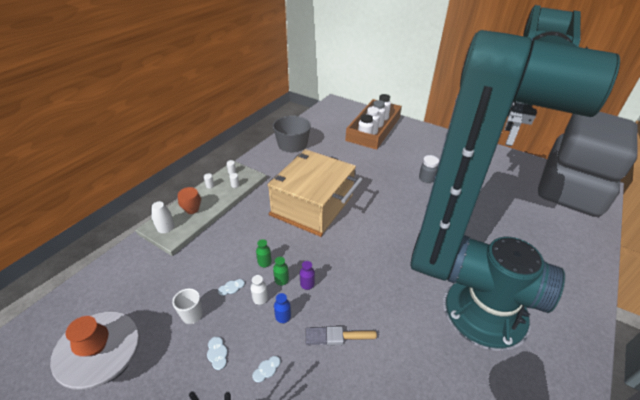

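View pics/top0.png

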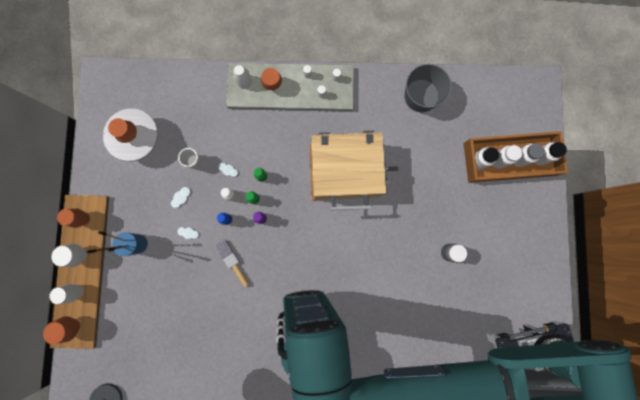

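View pics/wrist0.png

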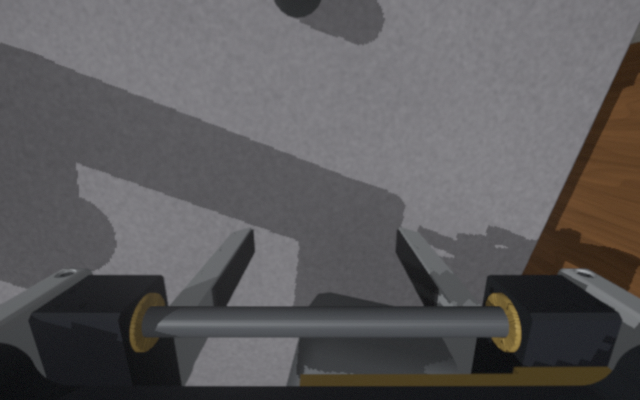

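```bash
cat > h.py <<'E'
from bench import *
import numpy as np, cv2
from scipy.spatial.transform import Rotation as Ro
def ray(m,u,v):
    d=np.array([(u-m["cx"])/m["fx"],(v-m["cy"])/m["fy"]]); s=d.copy()
    for _ in range(20): s=d/(1+m["k1"]*(s@s))
    c=-m["R"].T@m["t"]; w=m["R"].T@np.array([s[0],s[1],1]); return c,w/np.linalg.norm(w)
def onplane(m,u,v,z):
    c,w=ray(m,u,v); return c+w*(z-c[2])/w[2]
def tri(obs):
    A=np.zeros((3,3));b=np.zeros(3)
    for m,u,v in obs:
        c,w=ray(m,u,v);P=np.eye(3)-np.outer(w,w);A+=P;b+=P@c
    return np.linalg.solve(A,b)
def proj(m,X):
    p=m["R"]@np.asarray(X)+m["t"]; s=p[:2]/p[2]; s=s*(1+m["k1"]*(s@s)); return np.array([m["cx"]+m["fx"]*s[0],m["cy"]+m["fy"]*s[1]])
def quat(xdir,zdir):
    x=np.array(xdir,float);x/=np.linalg.norm(x);z=np.array(zdir,float);z-=x*(z@x);z/=np.linalg.norm(z)
    return Ro.from_matrix(np.c_[x,np.cross(z,x),z]).as_quat()
def zoom(img,x0,x1,y0,y1,k,name):
    cv2.imwrite(f"pics/{name}.png",cv2.resize(img[y0:y1,x0:x1],None,fx=k,fy=k,interpolation=cv2.INTER_CUBIC))
E
python3 - <<'E'
from h import *
t=cv2.imread("pics/top0.png");s=cv2.imread("pics/side0.png")
zoom(t,290,410,120,220,6,"tz");zoom(t,170,280,150,250,6,"tv");zoom(s,230,400,140,340,3,"sz")
E
```

```text
(no output)
```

View pics/tz.png

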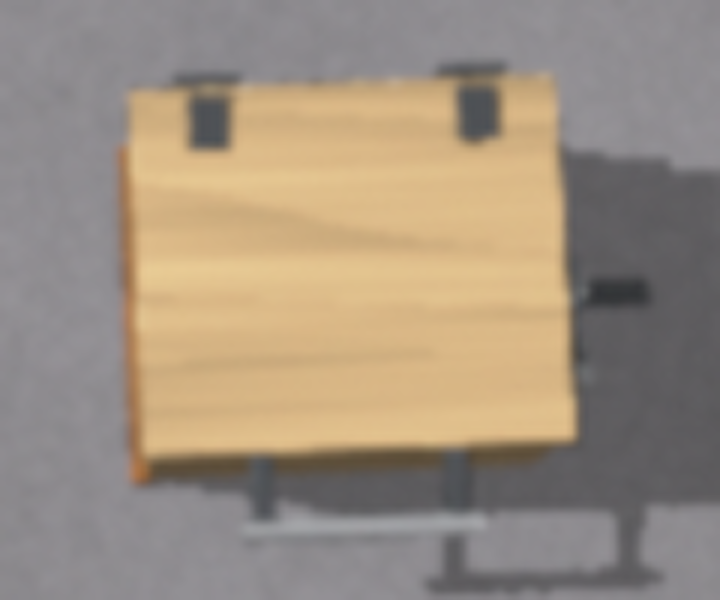

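View pics/tv.png

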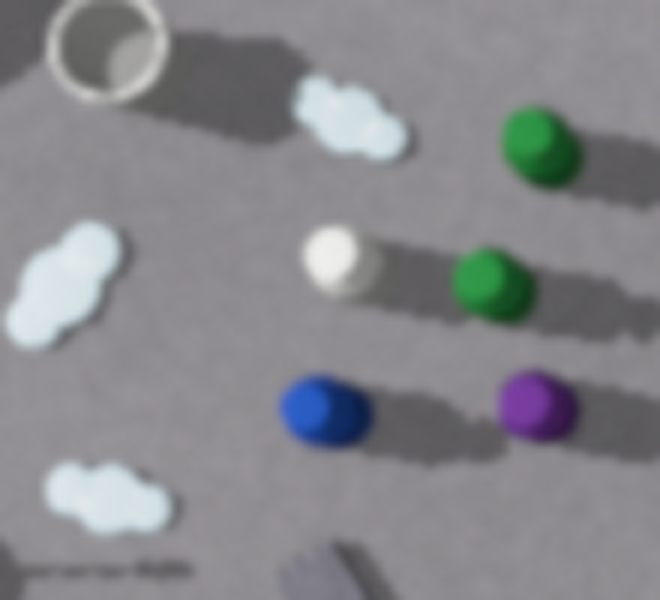

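View pics/sz.png

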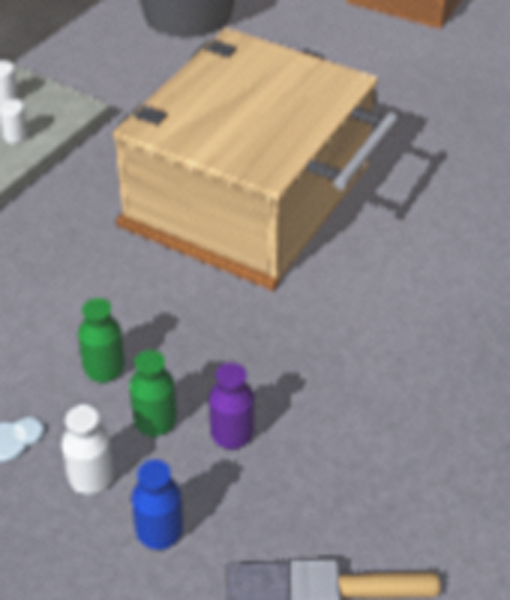

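```bash
python3 - <<'E'
from h import *
t=camera_model("top");s=camera_model("side")
f=lambda x,y:(290+x/6+-.4,120+y/6-.4)
C=[onplane(t,*f(*p),.125) for p in [(128,92),(555,75),(578,441),(143,457)]]
for c in C: print(c.round(4))
print([round(float(np.linalg.norm(C[i]-C[(i+1)%4])),4) for i in range(4)], sum(C)/4)
y=C[0]-C[1]+C[3]-C[2]; x=C[0]-C[3]+C[1]-C[2]
print(np.degrees(np.arctan2(-y[0],y[1])),np.degrees(np.arctan2(x[1],x[0])))
print("bar",onplane(t,*f(245,530),.12),onplane(t,*f(487,521),.12))
print("peg",[onplane(t,*f(620,292),z).round(4) for z in (.03,.05)])
g=lambda x,y:(230+x/3-.4,140+y/3-.4)
print("bar tri",tri([(t,*f(245,530)),(s,*g(339,184))]),tri([(t,*f(487,521)),(s,*g(392,118))]))
print("lid corner L near", tri([(t,*f(143,457)),(s,*g(278,193))]), "far L",tri([(t,*f(128,92)),(s,*g(118,133))]),"near R",tri([(t,*f(578,441)),(s,*g(377,76))]))
h=lambda x,y:(170+x/6-.4,150+y/6-.4)
print("vase rim", tri([(t,*h(331,256)),(s,*g(84,415))]), onplane(t,*h(331,256),.086))
for n,p in dict(blue=(315,412),green=(480,283),purple=(530,404),green2=(532,138)).items(): print(n,onplane(t,*h(*p),.086))
E
```

```text
[0.6953 0.0201 0.125 ]
[ 0.709  -0.2031  0.125 ]
[ 0.5162 -0.2159  0.125 ]
[0.5029 0.0076 0.125 ]
[0.2236, 0.1932, 0.2239, 0.1928] [ 0.60588369 -0.09785238  0.125     ]
3.463457338501346 3.7643118385509258
bar [ 0.46682029 -0.04583599  0.12      ] [ 0.47433248 -0.17026053  0.12      ]
peg [array([ 0.6135, -0.256 ,  0.03  ]), array([ 0.6095, -0.2521,  0.05  ])]
bar tri [ 0.46651147 -0.04600749  0.1194965 ] [ 0.47444879 -0.17076215  0.11689838]
lid corner L near [0.50254644 0.00756035 0.12946173] far L [0.69198014 0.01850629 0.12666063] near R [ 0.5166769  -0.2152286   0.12722121]
vase rim [0.51134349 0.2911323  0.09041592] [0.51244749 0.29261137 0.086     ]
blue [0.42894902 0.29695801 0.086     ]
green [0.49974552 0.21236716 0.086     ]
purple [0.43580824 0.18309088 0.086     ]
green2 [0.57870621 0.18774221 0.086     ]
```

```bash
cat >> h.py <<'E'
yaw=np.radians(3.6)
X=np.array([np.cos(yaw),np.sin(yaw),0]);Y=np.array([-np.sin(yaw),np.cos(yaw),0]);Z=np.array([0,0,1.])
BAR=np.array([.4706,-.1083,.120])
HIN=BAR+.232*X; HIN[2]=.115
CH=HIN-.095*X; CH[2]=0
def barat(th): return HIN-X*(.232*np.cos(th)-.005*-np.sin(th)*-1*-1)*1 + Z*(.232*np.sin(th)+.005*np.cos(th)) if False else HIN+(-X*np.cos(th)+Z*np.sin(th))*.232+(X*np.sin(th)+Z*np.cos(th))*.005
def pdir(a): return X*np.cos(a)-Z*np.sin(a)
def ndir(a): return X*np.sin(a)+Z*np.cos(a)
def Q(a,s=1): return quat(pdir(a),s*ndir(a))   # jaws in chest xz plane
E
python3 - <<'E'
from h import *
m=camera_model("wrist");c=-m["R"].T@m["t"];R=Ro.from_quat(read_eef_rot()).as_matrix()
print("cam in tool",R.T@(c-read_ee_pos()),"fwd in tool",R.T@m["R"][2])
print(HIN,CH)
for d in (45,55,65):
  a=np.radians(d)
  for s in (1,-1):
    for th in (0,.6,1.2,1.3):
        P=barat(th)+.002*pdir(a)
        q=solve_ik(P,Q(a,s)); q2=solve_ik(P-.1*pdir(a),Q(a,s)); print(d,s,th,None if q is None else np.round(q,2),q2 is not None)
z=np.array([1,-1,0])/2**.5
for s in(1,-1):
    q=solve_ik([.512,.292,.045],quat([0,0,-1],s*z));print("vase",s,None if q is None else np.round(q,2))
    q=solve_ik(CH-.05*X-.02*Y+.055*Z,quat([0,0,-1],s*Y));print("place",s,None if q is None else np.round(q,2))
    for d in (45,50):
        a=np.radians(d)
        for k in (0,.05,-.08):
            q=solve_ik(HIN-.107*X-.160*Y+.05*Z+pdir(a)*(k-.03),Q(a,s));print("pin",d,s,k,None if q is None else np.round(q,2))
E
```

```text
cam in tool [-0.16312184  0.07802749  0.00053151] fwd in tool [ 9.63747907e-01 -2.66814164e-01 -4.16687698e-04]
[ 0.7021422 -0.0937326  0.115    ] [ 0.60732966 -0.0996977   0.        ]
45 1 0 [-0.69 -0.49  2.25  0.68  0.88 -1.07] True
45 1 0.6 [-0.59 -0.48  1.98  0.53  1.03 -0.79] True
45 1 1.2 [-0.42 -0.24  1.66  0.39  1.04 -0.57] True
45 1 1.3 [-0.4  -0.2   1.6   0.38  1.04 -0.54] True
45 -1 0 [-0.69 -0.49  2.25  0.68  0.88  2.07] True
45 -1 0.6 [-0.59 -0.48  1.98  0.53  1.03  2.35] True
45 -1 1.2 None True
45 -1 1.3 None False
55 1 0 [-0.59 -0.41  2.13  0.44  0.96 -0.82] True
55 1 0.6 [-0.51 -0.38  1.85  0.35  1.17 -0.63] True
55 1 1.2 [-0.38 -0.15  1.5   0.26  1.23 -0.46] True
55 1 1.3 [-0.36 -0.1   1.45  0.25  1.23 -0.43] True
55 -1 0 [-0.59 -0.41  2.13  0.44  0.96  2.32] True
55 -1 0.6 [-0.51 -0.38  1.85  0.35  1.17  2.51] True
55 -1 1.2 None False
55 -1 1.3 None False
65 1 0 [-0.5  -0.31  2.    0.26  1.09 -0.64] True
65 1 0.6 [-0.44 -0.27  1.71  0.21  1.32 -0.52] True
65 1 1.2 [-0.33 -0.04  1.35  0.17  1.43 -0.39] True
65 1 1.3 [-0.32  0.01  1.29  0.16  1.44 -0.37] True
65 -1 
[... 213 characters left out ...]
.8  -0.08  1.81  0.71  0.97 -1.14]
pin 45 1 0.05 [-0.74  0.01  1.79  0.73  0.87 -1.15]
pin 45 1 -0.08 [-0.9  -0.22  1.81  0.7   1.14 -1.13]
pin 50 1 0 [-0.76 -0.06  1.74  0.58  1.02 -1.02]
pin 50 1 0.05 [-0.71  0.03  1.74  0.6   0.93 -1.03]
pin 50 1 -0.08 [-0.85 -0.18  1.73  0.58  1.18 -1.02]
vase -1 [ 0.42  0.27  1.52  0.    1.35 -1.93]
place -1 [-0.32  0.23  1.55 -0.    1.36  1.19]
pin 45 -1 0 [-0.8  -0.08  1.81  0.71  0.97  2.  ]
pin 45 -1 0.05 [-0.74  0.01  1.79  0.73  0.87  1.99]
pin 45 -1 -0.08 [-0.9  -0.22  1.81  0.7   1.14  2.01]
pin 50 -1 0 [-0.76 -0.06  1.74  0.58  1.02  2.12]
pin 50 -1 0.05 [-0.71  0.03  1.74  0.6   0.93  2.11]
pin 50 -1 -0.08 [-0.85 -0.18  1.73  0.58  1.18  2.12]
```

```bash
python3 - <<'E'
from h import *
a=np.radians(45)
reach(BAR-.15*pdir(a),Q(a)); print(read_t(),read_force())
m=camera_model("wrist"); im=snapshot("wrist"); cv2.imwrite("pics/w1.png",im)
for k in (-.06,0,.06): print(proj(m,BAR+k*Y))
print(proj(m,BAR+.040*X+.005*Z+.0*Y))
cv2.imwrite("pics/s1.png",snapshot("side"))
E
```

```text
Traceback (most recent call last):
bench.Unreachable: the arm cannot take that pose within its joint ranges
```

```bash
python3 - <<'E'
from h import *
a=np.radians(45)
reach(BAR-.10*pdir(a),Q(a)); print(read_t(),read_force())
m=camera_model("wrist"); im=snapshot("wrist"); cv2.imwrite("pics/w1.png",im)
for k in (-.0625,0,.0625): print(proj(m,BAR+k*Y))
cv2.imwrite("pics/s1.png",snapshot("side"))
E
```

```text
1.9667 [ 0.0794005   0.79943211 -0.41054648]
[323.34191186 263.47018599]
[323.19766497 203.26300105]
[323.03536676 135.20169793]
```

View pics/w1.png

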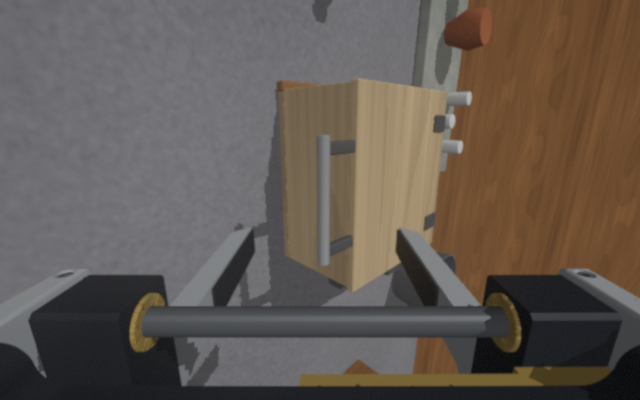

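View pics/s1.png

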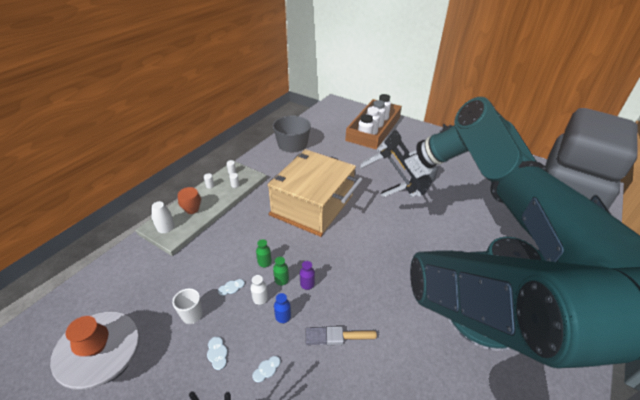

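```bash
python3 - <<'E'
from h import *
a=np.radians(45)
line_to(BAR+.000*pdir(a)); f0=read_force(); print(read_t(),f0)
grab(8); print(read_t(),read_force(),read_grip_width(), read_ee_pos()-BAR)
cv2.imwrite("pics/s2.png",snapshot("side")[60:260,220:460])
f=read_force()
off=np.zeros(3)
for th in np.arange(.05,.31,.05):
    t0=read_t()
    line_to(barat(th)+off,max_speed=.08)
    f=read_force(); r=-X*np.cos(th)+Z*np.sin(th); tn=X*np.sin(th)+Z*np.cos(th)
    print(round(th,2),round(read_t()-t0,2),"rad %.1f tan %.1f y %.1f"%(f@r,f@tn,f@Y))
E
```

```text
2.8833 [ 0.19891901  0.29595301 -0.65123654]
4.1083 [-5.91398905 -0.83466149  0.47376756] 0.1229685119253249 [-5.56941724e-04  4.69861348e-05 -7.42040449e-04]
0.05 0.29 rad 4.6 tan -4.2 y -1.1
0.1 0.29 rad 7.8 tan -3.9 y -0.2
0.15 0.29 rad 12.5 tan -4.9 y -0.9
0.2 0.29 rad 13.9 tan -3.2 y -1.6
0.25 0.29 rad 14.0 tan -4.4 y -0.2
0.3 0.29 rad 15.2 tan -2.7 y -1.2
```

View pics/s2.png

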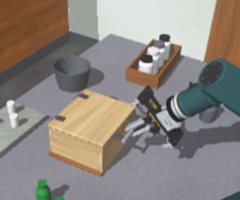

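```bash
python3 - <<'E'
from h import *
dr=0.001; dy=0
for th in np.arange(.35,1.06,.05):
    line_to(barat(th)+dr*(-X*np.cos(th)+Z*np.sin(th)),max_speed=.08)
    f=read_force(); r=-X*np.cos(th)+Z*np.sin(th); tn=X*np.sin(th)+Z*np.cos(th)
    dr=np.clip(dr+.00012*(f@r),-.006,.006)
    print(round(th,2),"rad %.1f tan %.1f y %.1f dr %.4f"%(f@r,f@tn,f@Y,dr))
    if -(f@tn)>9: print("STOP");break
print(read_t())
E
```

```text
0.35 rad 7.5 tan -3.9 y -0.6 dr 0.0019
0.4 rad -2.1 tan -3.4 y -1.5 dr 0.0016
0.45 rad 3.9 tan -3.1 y -0.2 dr 0.0021
0.5 rad 3.2 tan -2.5 y 0.3 dr 0.0025
0.55 rad 1.6 tan -2.3 y 1.0 dr 0.0027
0.6 rad 3.3 tan -2.9 y 0.8 dr 0.0031
0.65 rad 1.6 tan -2.8 y 1.0 dr 0.0033
0.7 rad 0.5 tan -2.8 y 0.4 dr 0.0033
0.75 rad 0.3 tan -2.7 y 0.5 dr 0.0034
0.8 rad -0.1 tan -2.4 y -0.1 dr 0.0034
0.85 rad 0.6 tan -2.0 y 0.4 dr 0.0034
0.9 rad 0.6 tan -1.2 y -0.7 dr 0.0035
0.95 rad 1.0 tan -1.9 y -0.5 dr 0.0036
1.0 rad 0.9 tan -2.1 y 0.6 dr 0.0037
1.05 rad 1.2 tan -0.9 y -0.9 dr 0.0039
10.4
```

```bash
python3 - <<'E'
from h import *
dr=0.0039; th=1.05
while th<1.32:
    th+=.0025 if th>1.12 else .01
    line_to(barat(th)+dr*(-X*np.cos(th)+Z*np.sin(th)),max_speed=.03)
    f=read_force(); r=-X*np.cos(th)+Z*np.sin(th); tn=X*np.sin(th)+Z*np.cos(th)
    dr=np.clip(dr+.0001*(f@r),-.006,.008)
    print("%.4f"%th,"rad %.1f tan %.1f y %.1f dr %.4f"%(f@r,f@tn,f@Y,dr))
    if -(f@tn)>5.5: print("STOP");break
print(read_t(),th,dr)
cv2.imwrite("pics/s3.png",snapshot("side")[60:260,220:480])
E
```

```text
1.0600 rad -0.4 tan -1.4 y -1.6 dr 0.0039
1.0700 rad -0.2 tan -0.5 y -1.3 dr 0.0038
1.0800 rad -1.4 tan -0.9 y -2.0 dr 0.0037
1.0900 rad -0.0 tan -1.7 y -2.6 dr 0.0037
1.1000 rad -1.1 tan -1.6 y -2.0 dr 0.0036
1.1100 rad -0.4 tan -1.3 y -1.9 dr 0.0035
1.1200 rad 1.5 tan -0.6 y -2.5 dr 0.0037
1.1300 rad 1.0 tan -2.0 y -2.0 dr 0.0038
1.1325 rad 1.1 tan -1.6 y -1.7 dr 0.0039
1.1350 rad 1.2 tan -1.4 y -1.8 dr 0.0040
1.1375 rad -0.0 tan -1.2 y -2.8 dr 0.0040
1.1400 rad -0.9 tan -1.2 y -2.4 dr 0.0039
1.1425 rad -1.0 tan -1.2 y -2.3 dr 0.0038
1.1450 rad -0.1 tan -0.1 y -3.1 dr 0.0038
1.1475 rad 0.2 tan -0.2 y -2.0 dr 0.0038
1.1500 rad -0.1 tan -1.9 y -1.7 dr 0.0038
1.1525 rad -0.3 tan -1.0 y -2.2 dr 0.0038
1.1550 rad -0.4 tan -0.0 y -2.3 dr 0.0038
1.1575 rad 0.7 tan -1.2 y -1.7 dr 0.0038
1.1600 rad 0.4 tan -1.2 y -2.6 dr 0.0039
1.1625 rad -0.1 tan -1.5 y -2.0 dr 0.0039
1.1650 rad 0.6 tan -0.9 y -2.0 dr 0.0039
1.1675 rad -0.0 tan -0.6 y -2.4 dr 0.0039
1.1700 rad -0.3 tan -1.5 y -2.7 dr 0.0039
1.1725 rad 0.4 tan -1.1 y -2.1 dr 0.0039
1.1750 rad 0.9 tan -0.8 y -2.6 dr 0.0040
1.1775 rad -0.4 tan -1.1 y -1.7 dr 0.0040
1.1800 rad -0.7 tan -0.4 y -2.2 dr 0.0039
1.1825 rad -0.8 tan -1.4 y -2.5 dr 0.0038
1.1850 rad -0.3 tan -0.2 y -0.8 dr 0.0038
1.1875 rad -0.5 tan -0.6 y -1.8 dr 0.0038
1.1900 rad 0.3 tan -0.4 y -2.5 dr 0.0038
1.1925 rad -0.4 tan -1.3 y -1.1 dr 0.0038
1.1950 rad -0.6 tan -0.5 y -2.2 dr 0.0037
1.1975 rad 0.5 tan -0.3 y -2.2 dr 0.0038
1.2000 rad 1.8 tan 0.0 y -1.4 dr 0.0039
1.2025 rad -0.7 tan -0.5 y -0.4 dr 0.0039
1.2050 rad -0.2 tan -0.6 y -0.9 dr 0.0039
1.2075 rad 0.3 tan -0.4 y -1.1 dr 0.0039
1.2100 rad 0.1 tan 0.3 y -1.7 dr 0.0039
1.2125 rad -1.2 tan 0.7 y -1.1 dr 0.0038
1.2150 rad 1.8 tan -3.3 y -0.5 dr 0.0040
1.2175 rad 3.1 tan -4.2 y -0.6 dr 0.0043
1.2200 rad 1.5 tan -5.5 y -1.3 dr 0.0044
1.2225 rad 2.8 tan -7.1 y -0.1 dr 0.0047
STOP
21.65 1.2224999999999981 0.0046895006549693904
```

View pics/s3.png

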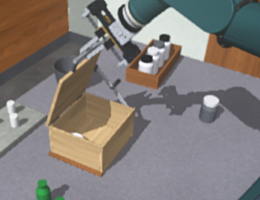

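```bash
python3 - <<'E'
from h import *
a=np.radians(45)
th=1.2;dr=.0042
line_to(barat(th)+dr*(-X*np.cos(th)+Z*np.sin(th)),max_speed=.05)
f=read_force(); print(f@(X*np.sin(th)+Z*np.cos(th)))
open_gripper(); print(read_t(),read_force())
line_to(read_ee_pos()-.1*pdir(a),max_speed=.2)
print(read_t()); s=snapshot("side"); cv2.imwrite("pics/s4.png",s); zoom(s,230,400,60,260,3,"s4z")
w=snapshot("wrist");cv2.imwrite("pics/w4.png",w)
cv2.imwrite("pics/t4.png",snapshot("top"))
np.save("w4.npy",camera_model("wrist"),allow_pickle=True)
E
```

```text
-1.8379330441110207
23.2667 [ 0.37306726  0.2450592  -0.62519503]
23.9167
```

View pics/s4z.png

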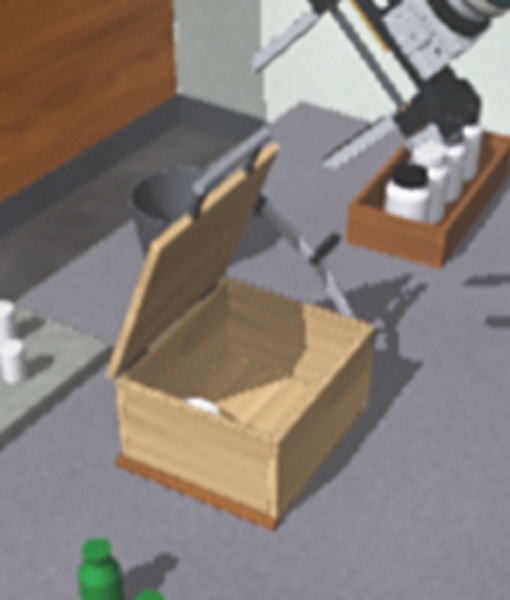

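View pics/w4.png

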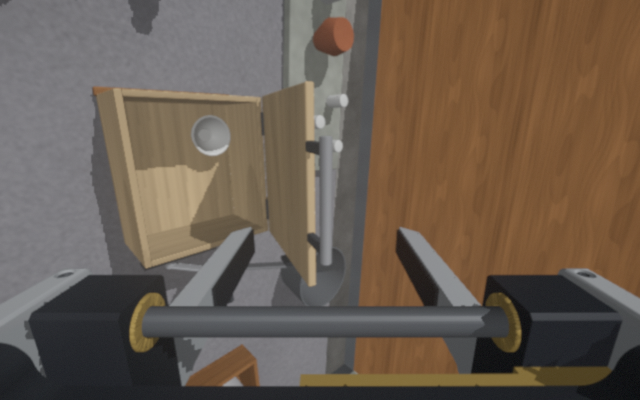

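View pics/t4.png

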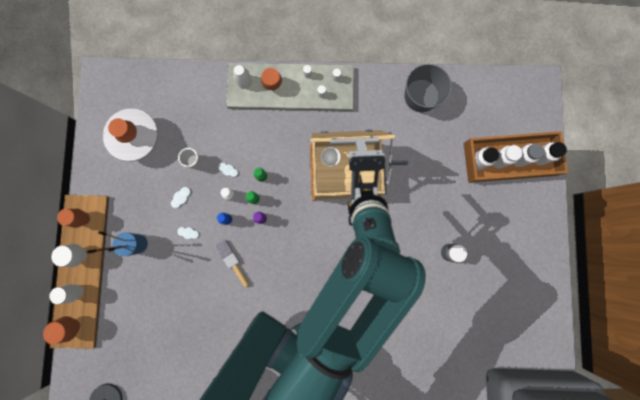

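```bash
python3 - <<'E'
from h import *
t=cv2.imread("pics/t4.png");s=cv2.imread("pics/s4.png")
zoom(t,300,420,110,210,6,"t4z");zoom(s,310,370,110,180,9,"s4p")
w=np.load("w4.npy",allow_pickle=True).item()
b=onplane(w,211,136,.034)-CH; print("bowl chest",b@X,b@Y)
E
```

```text
bowl chest 0.045286835574903685 0.050982093555658664
```

View pics/t4z.png

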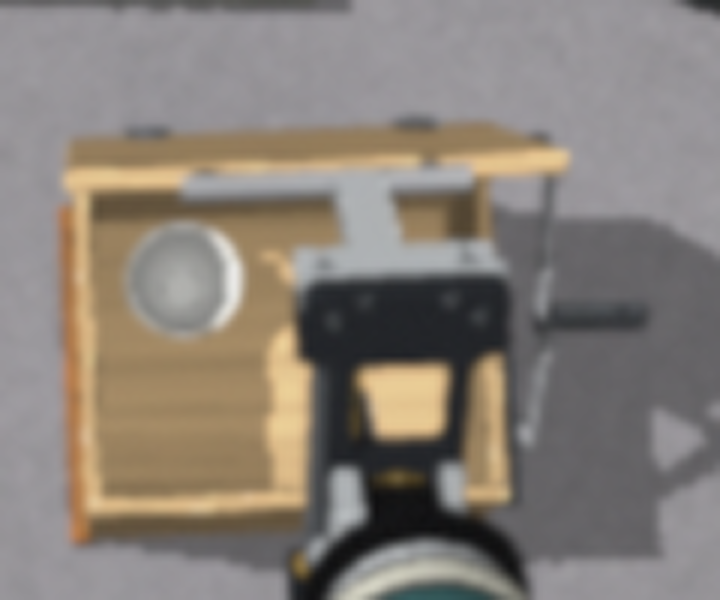

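View pics/s4p.png

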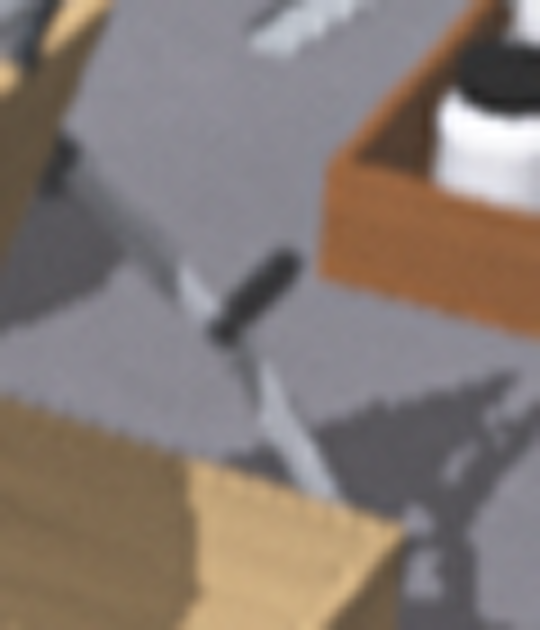

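```bash
python3 - <<'E'
from h import *
t=camera_model("top");s=camera_model("side")
f=lambda x,y:(t,300+x/6-.4,110+y/6-.4); g=lambda x,y:(s,310+x/9-.4,110+y/9-.4)
for n,A in dict(knee=[f(548,321),g(222,325)],pinend=[f(643,316),g(291,262)],top=[f(548,178),g(68,165)]).items():
    p=tri(A); d=p-HIN; print(n,p.round(4),"rel hinge x %.4f y %.4f z %.4f"%(d@X,d@Y,d[2]))
p=onplane(*f(527,440),.095)-HIN; print("foot",p@X,p@Y)
from scipy.optimize import brentq
for ft in (.147,.151,.155,.159,.163):
  F=np.array([-ft,-.02])
  tp=lambda th:np.array([-.110*np.cos(th),.110*np.sin(th)])
  D=2*np.sqrt(.085**2-.013**2)
  th=brentq(lambda q:np.linalg.norm(tp(q)-F)-D,.8,1.5);T=tp(th);u=(T-F)/D
  K=(T+F)/2+.013*np.array([-u[1],u[0]]); print(ft,round(th,3),"K",K.round(4),"T",T.round(4))
E
```

```text
knee [ 0.6028 -0.223   0.1653] rel hinge x -0.1072 y -0.1228 z 0.0503
pinend [ 0.604  -0.2707  0.1675] rel hinge x -0.1091 y -0.1704 z 0.0525
top [ 0.6625 -0.2125  0.217 ] rel hinge x -0.0470 y -0.1160 z 0.1020
foot -0.1572944420204553 -0.12253978085089309
0.147 1.254 K [-0.1003  0.051 ] T [-0.0342  0.1045]
0.151 1.226 K [-0.1036  0.0506] T [-0.0371  0.1035]
0.155 1.199 K [-0.107   0.0501] T [-0.04    0.1025]
0.159 1.171 K [-0.1103  0.0497] T [-0.0428  0.1013]
0.163 1.144 K [-0.1136  0.0492] T [-0.0456  0.1001]
```

```bash
cat >> h.py <<'E'
D=np.array([0,0,-1.]); QV=quat(D,[-1,1,0]); QP=quat(D,Y)
E
python3 - <<'E'
from h import *
reach([.47,-.03,.38],QV); reach([.512,.292,.17],QV)
m=camera_model("wrist");w=snapshot("wrist");cv2.imwrite("pics/w5.png",w);np.save("w5.npy",m,allow_pickle=True)
print(read_t(),read_ee_pos(),proj(m,[.512,.2925,.086]),proj(m,[.512,.2925,0]))
s=snapshot("side");cv2.imwrite("pics/s5.png",s[60:360,180:460])
E
```

```text
27.2667 [0.51308251 0.29110929 0.17147546] [327.47170537 209.27056422] [326.90148799 187.38535245]
```

View pics/w5.png

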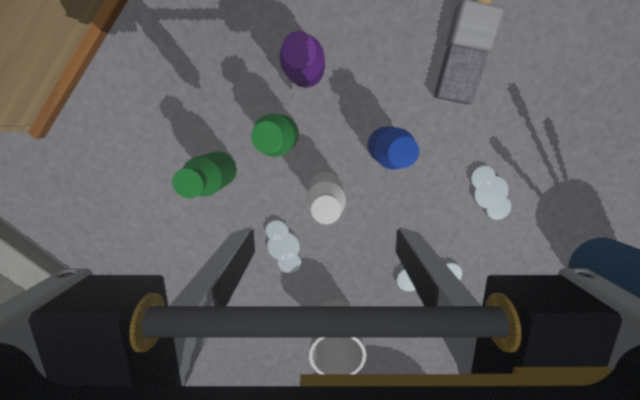

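View pics/s5.png

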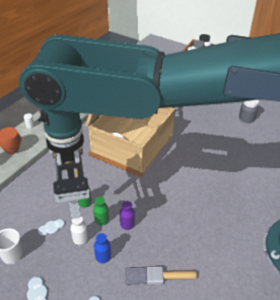

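```bash
python3 - <<'E'
from h import *
V=np.array([.5118,.2922,.043])
line_to(V); print(read_t(),read_ee_pos(),read_force())
grab(15); print(read_t(),read_grip_width()*94,read_force())
line_to(V+[0,0,.05]); print(read_force())
w=snapshot("wrist");cv2.imwrite("pics/w6.png",w)
s=snapshot("side");zoom(s,230,330,200,340,4,"s6")
E
```

```text
28.3167 [0.51264412 0.29250599 0.04421678] [-0.37732504 -0.56649133  0.92038981]
29.1917 39.84341889827557 [ 0.13911596 -0.7373316  -0.02781968]
[-0.42947053 -0.33127013 -1.54928368]
```

View pics/w6.png

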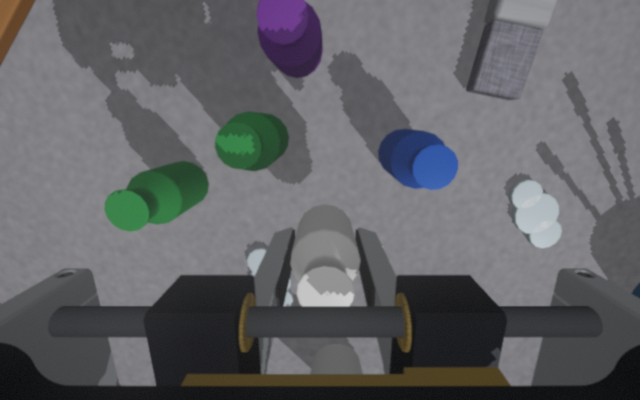

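View pics/s6.png

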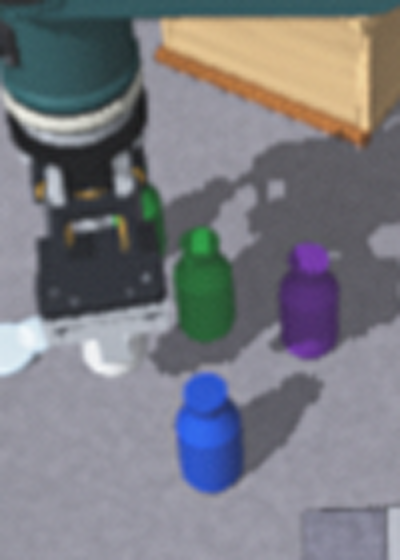

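```bash
cat >> h.py <<'E'
TL=.18
pV=np.array([np.sin(TL)*2**-.5,np.sin(TL)*2**-.5,-np.cos(TL)]); QV2=quat(pV,[-1,1,0])
pP=X*np.sin(TL)-Z*np.cos(TL); QP2=quat(pP,Y)
E
python3 - <<'E'
from h import *
V=np.array([.5118,.2922,.043])
for P,q in [([.45,.12,.26],QP2),(CH-.05*X-.02*Y+.26*Z,QP2),(CH-.05*X-.02*Y+.055*Z,QP2)]: print(solve_ik(P,q))
line_to(V+[0,0,.001],max_speed=.1); open_gripper(); print(read_t(),read_force())
line_to(np.array([.5118,.2922,.048])+.002*pV,QV2,max_speed=.1)
w=snapshot("wrist");cv2.imwrite("pics/w7.png",w)
grab(15); print(read_t(),read_grip_width()*94,read_force())
f=read_force()
line_to(read_ee_pos()+[0,0,.22],max_speed=.25); print(read_t(),read_force(),f)
reach([.45,.12,.26],QP2); print(read_t())
E
```

```text
[ 0.15001333 -0.23939998  1.61245631 -0.01559157  1.58920312 -1.48530342]
[-0.35848761  0.00462468  1.39354133  0.07328476  1.5788502  -1.9854787 ]
[-0.35848761  0.11098002  1.69759787  0.07961612  1.16960189 -2.0172173 ]
31.375 [ 0.00461519 -0.9045888   0.54514319]
32.6417 39.63105361550276 [0.39961644 0.77050349 0.33800504]
33.675 [-0.41324242 -0.0865597  -1.80205487] [0.39961644 0.77050349 0.33800504]
34.4333
```

View pics/w7.png

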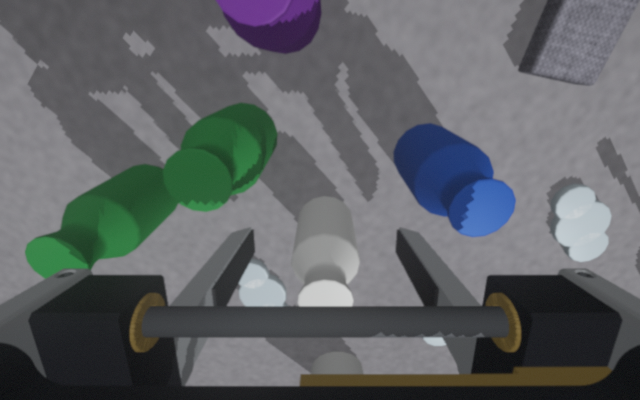

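```bash
python3 - <<'E'
from h import *
G=CH-.05*X-.02*Y+.002*pP
line_to(G+.26*Z,max_speed=.25); print(read_t(),read_force())
line_to(G+.16*Z,max_speed=.2)
s=snapshot("side");zoom(s,230,400,60,260,3,"s8")
w=snapshot("wrist");cv2.imwrite("pics/w8.png",w)
E
```

```text
35.65 [ 0.20334663  0.29905988 -1.75764968]
```

View pics/s8.png

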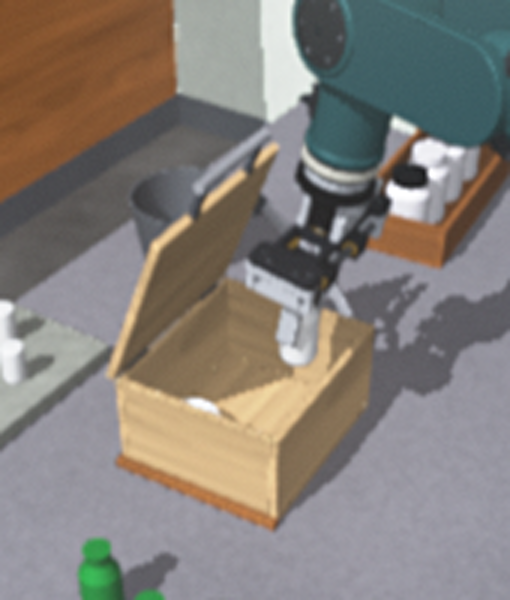

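View pics/w8.png

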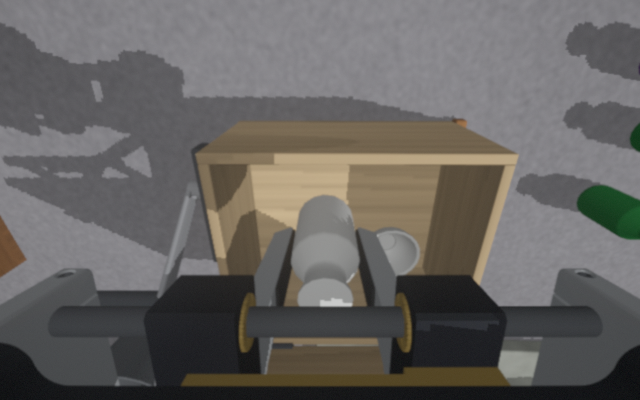

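```bash
python3 - <<'E'
from h import *
G=CH-.05*X-.02*Y+.002*pP
line_to(G+.064*Z,max_speed=.15); print(read_t(),read_force())
z=.064; b=read_force()[2]
while z>.052:
    z-=.002; line_to(G+z*Z,max_speed=.05); f=read_force(); print(round(z,3),f.round(1))
    if f[2]-b>3: break
print(read_t()); s=snapshot("side");zoom(s,230,400,60,260,3,"s9")
E
```

```text
37.1917 [ 0.58866557 -0.13594585 -1.29104815]
0.062 [ 0.8  0.4 -0.7]
0.06 [ 0.1  0.5 -1.3]
0.058 [-0.2  0.5 -1.1]
0.056 [-0.3  0.9 -0.4]
0.054 [-2.8  1.7  5.8]
38.4417
```

View pics/s9.png

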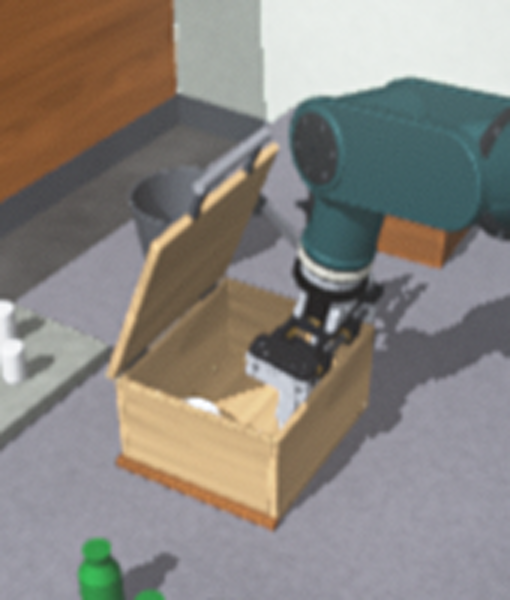

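```bash
python3 - <<'E'
from h import *
G=CH-.05*X-.02*Y+.002*pP
line_to(G+.0553*Z,max_speed=.05); open_gripper(); print(read_t(),read_force())
line_to(G+.16*Z,max_speed=.2); line_to(G+.25*Z-.05*X,max_speed=.25)
w=snapshot("wrist");cv2.imwrite("pics/w10.png",w);np.save("w10.npy",camera_model("wrist"),allow_pickle=True)
s=snapshot("side");zoom(s,230,400,60,260,3,"s10")
print(read_t())
for d in (45,50):
  a=np.radians(d)
  K=HIN-.1082*X-.163*Y+.0505*Z
  for s in (1,-1):
    for k in (-.10,-.03,.03): print(d,s,k,solve_ik(K+pdir(a)*(k-.017-.007),Q(a,s)))
E
```

```text
39.7 [ 0.35446491 -0.04993424  0.46764884]
41.0333
45 1 -0.1 [-0.93126011 -0.23477036  1.80453863  0.69736562  1.17576952 -1.13898286]
45 1 -0.03 [-0.83398615 -0.12178708  1.81024409  0.70417535  1.02246898 -1.14145328]
45 1 0.03 [-0.76181113 -0.01189652  1.79637091  0.72232577  0.90329265 -1.15233992]
45 -1 -0.1 [-0.93126011 -0.23477036  1.80453863  0.69736562  1.17576952  2.0026098 ]
45 -1 -0.03 [-0.83398615 -0.12178708  1.81024409  0.70417535  1.02246898  2.00013937]
45 -1 0.03 [-0.76181113 -0.01189652  1.79637091  0.72232577  0.90329265  1.98925273]
50 1 -0.1 [-0.87161567 -0.19821198  1.72128033  0.583314    1.21855548 -1.02730018]
50 1 -0.03 [-0.79041013 -0.09508638  1.73937403  0.58389017  1.07268497 -1.02615804]
50 1 0.03 [-0.72937922  0.00685031  1.73668271  0.59435086  0.95652722 -1.03174447]
50 -1 -0.1 [-0.87161567 -0.19821198  1.72128033  0.583314    1.21855548  2.11429248]
50 -1 -0.03 [-0.79041013 -0.09508638  1.73937403  0.58389017  1.07268497  2.11543461]
50 -1 0.03 [-0.72937922  0.00685031  1.73668271  0.59435086  0.95652722  2.10984819]
```

View pics/w10.png

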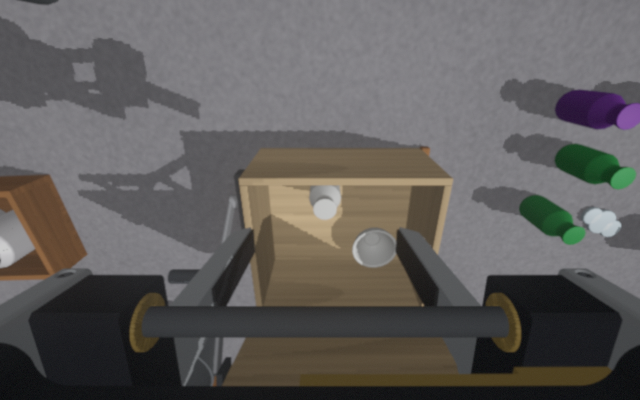

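View pics/s10.png

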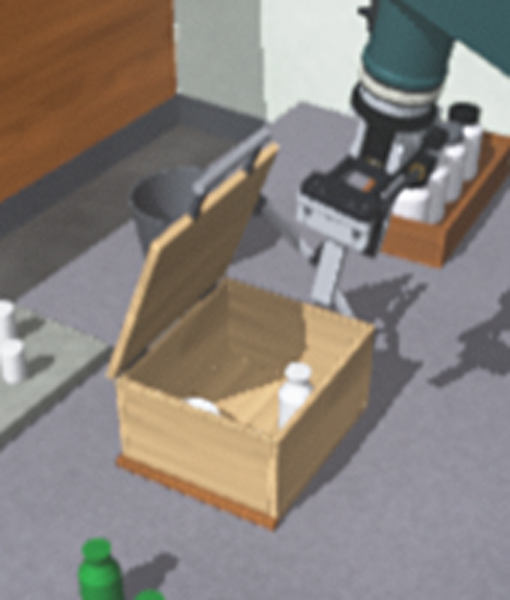

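```bash
cat >> h.py <<'E'
AP=np.radians(49.5); YP=-.163
KN=HIN-.1082*X+YP*Y+.0505*Z
E
python3 - <<'E'
from h import *
for P in ([.44,-.2,.32],[.46,-.25,.3],[.46,-.25,.35],[.42,-.2,.35]): print(P,solve_ik(P,Q(AP,-1)))
pre=KN-(.08+.024)*pdir(AP)+.001*ndir(AP); print(pre,solve_ik(pre,Q(AP,-1)))
E
```

```text
[0.44, -0.2, 0.32] [-0.9462164  -0.47479152  1.80407081  0.58990574  1.41615274  2.15945414]
[0.46, -0.25, 0.3] [-0.98282347 -0.35222464  1.76410097  0.6109706   1.368262    2.08195688]
[0.46, -0.25, 0.35] [-0.98282347 -0.35116103  1.66524783  0.6018351   1.44863762  2.13841622]
[0.42, -0.2, 0.35] [-1.0019416  -0.50396707  1.7620943   0.605637    1.50512279  2.15514933]
[ 0.53774015 -0.26739818  0.24523167] [-0.85125014 -0.1735161   1.73477367  0.59245474  1.17100254  2.10678035]
```

```bash
python3 - <<'E'
from h import *
line_to(read_ee_pos()-.09*X+.06*Z,max_speed=.3)
grab(5); print(read_t(),read_grip_width())
reach([.45,-.25,.34],Q(AP,-1)); 
pre=KN-(.04+.024)*pdir(AP)+.001*ndir(AP)
line_to(pre,max_speed=.2); print(read_t(),read_force(),read_ee_pos()-pre)
m=camera_model("wrist");w=snapshot("wrist");cv2.imwrite("pics/w11.png",w)
print(proj(m,KN-(YP+.124)*Y),proj(m,KN-(YP+.172)*Y), proj(m,read_ee_pos()+.017*pdir(AP)))
s=snapshot("side");zoom(s,290,390,60,190,4,"s11")
t=snapshot("top");zoom(t,300,420,110,210,6,"t11")
E
```

```text
42.9583 0.006042111834183165
47.475 [ 1.14175413  0.72058591 -0.28431679] [ 0.00010798 -0.00028069  0.00120439]
[328.24967487 261.00723623] [328.43208236 207.54267006] [325.90546443 240.96067642]
```

View pics/w11.png

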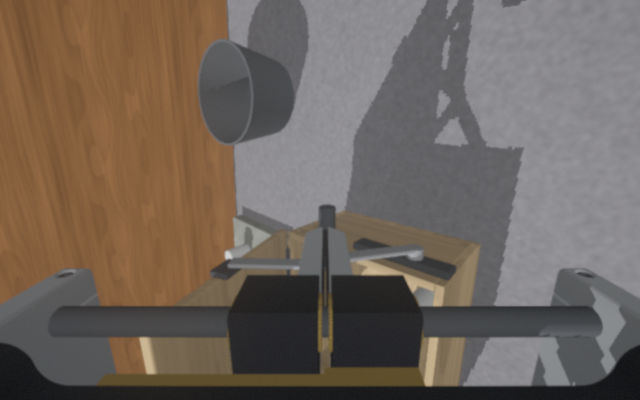

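View pics/s11.png

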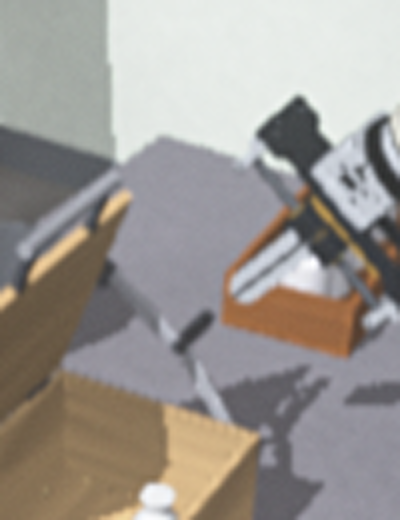

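View pics/t11.png

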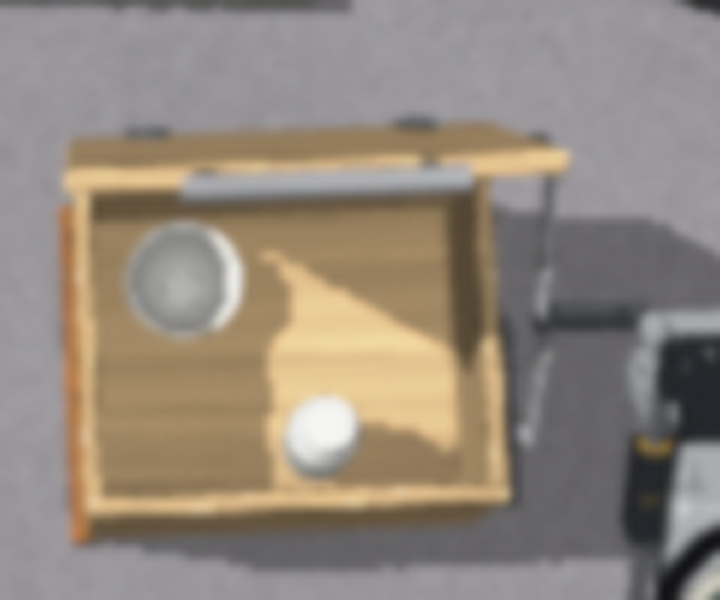

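```bash
python3 - <<'E'
from h import *
p=pdir(AP);n=ndir(AP)
B=KN+.005*Y-.024*p+.001*n
line_to(B-.006*p,max_speed=.1); f0=read_force(); print(f0.round(2))
k=-.006
while k<.0445:
    k+=.004; line_to(B+k*p,max_speed=.06); f=read_force()-f0
    print(round(k,3),"p %.1f n %.1f y %.1f"%(f@p,f@n,f@Y))
    if np.linalg.norm(f)>9: print("ABORT"); break
print(read_t())
s=snapshot("side");zoom(s,230,400,60,260,3,"s12")
E
```

```text
[ 0.6   0.88 -0.24]
-0.002 p -0.1 n -0.7 y -1.2
0.002 p -2.4 n 0.0 y -1.9
0.006 p -2.1 n 0.9 y -1.0
0.01 p -1.1 n -1.4 y -0.6
0.014 p -1.2 n 0.5 y -0.3
0.018 p -1.1 n -0.8 y -1.6
0.022 p -0.5 n -0.3 y -0.7
0.026 p -0.2 n -0.1 y -1.1
0.03 p -0.5 n -0.8 y -1.1
0.034 p -1.4 n 0.1 y -0.1
0.038 p -0.6 n 0.2 y -0.2
0.042 p -0.1 n -0.6 y -0.7
0.046 p -0.8 n -0.6 y -0.9
51.3667
```

View pics/s12.png

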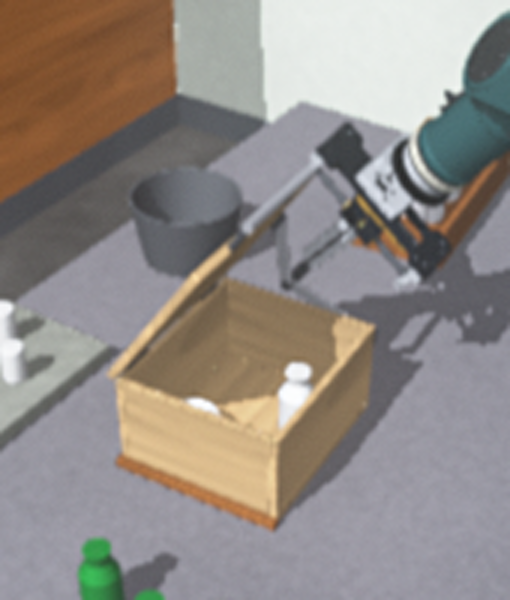

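```bash
python3 - <<'E'
from h import *
line_to(read_ee_pos()-.10*pdir(AP),max_speed=.25); print(read_t(),read_force())
hold(2.5)
s=snapshot("side");zoom(s,230,400,60,260,3,"s13")
t=snapshot("top");cv2.imwrite("pics/t13.png",t); print(read_t(),read_force())
E
```

```text
51.9667 [ 0.41384144  1.18746786 -1.05342166]
54.5667 [-0.53993853 -0.52547416 -0.25332764]
```

View pics/s13.png

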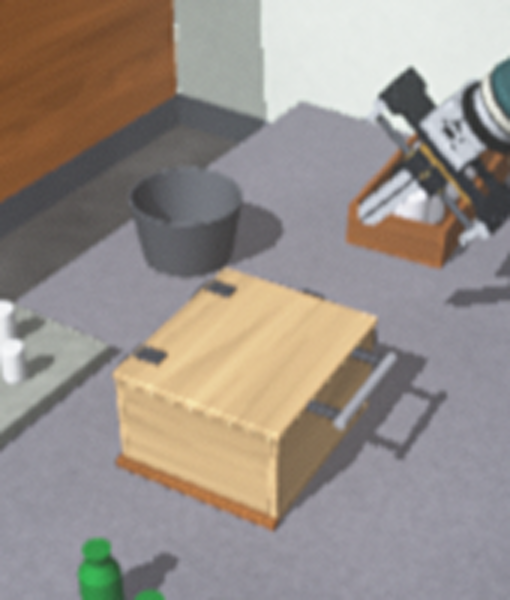

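View pics/t13.png

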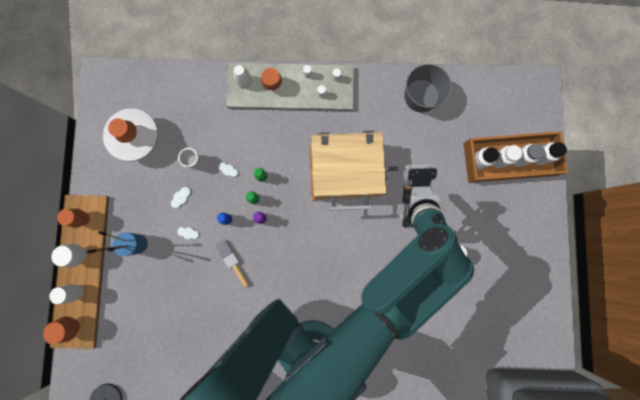

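```bash
python3 - <<'E'
from h import *
hold(.8)
t=snapshot("top");a=cv2.imread("pics/top0.png")
for n,(x0,x1,y0,y1) in dict(lid=(305,390,125,215),cup_clouds_brush=(165,285,140,290)).items():
    d=cv2.absdiff(t,a).max(2)[y0:y1,x0:x1]; ys,xs=np.where(d>40); print(n,len(xs),(xs.min()+x0,xs.max()+x0,ys.min()+y0,ys.max()+y0) if len(xs) else "")
sd=snapshot("side");b=cv2.imread("pics/side0.png")
d=cv2.absdiff(sd,b).max(2)[145:240,260:380]; print("side chest",(d>40).sum())
close_job(); print(read_t())
E
```

```text
lid 0 
cup_clouds_brush 222 (np.int64(221), np.int64(247), np.int64(188), np.int64(203))
side chest 0
the job is handed in; nothing more can be done
the job is handed in; nothing more can be done
```

The vase is put away in the chest with the lid closed, and I handed the job in at about 55 s of the 72 s allowed.

- **Opening:** I gripped the bar and carried the lid up to its stop, where the load at the bar reached about 7 N, under the 15 N limit. After I let go, pictures showed the lid holding itself open on the stay.
- **Placing:** I gripped the vase, set it back down and regrasped it with the tool tilted 0.18 rad, so the wrist would clear the open lid. I then lowered it onto the chest floor until I felt contact and let go. The pictures showed it upright beside the bowl.
- **Closing:** I pushed the knee pin along its arc with the closed fingertips, at about 2.4 N at most. The lid began to sink on its own, so I backed off while it closed.

**Last checks:**
- The chest area in the top and side pictures matched the starting pictures exactly, so the lid is back in its closed position.
- The cup, clouds and brush looked unmoved. The only change in that area was around the vase's old spot and its shadow.
- **Not checked:** I compared only part of the table by pixel, and the slip jar was partly hidden behind the arm in the last top view. I could not see the vase and bowl once the lid was shut. They were last seen upright while it was still sinking.
- No check failed or disagreed. The one oddity was a sideways force of up to about 15 N on the gripper early in the lift, towards or away from the hinge. It came from a small error in my lift path, and I corrected it during the lift.

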